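# Free-run check and index stop of a scanner turntable

## Robot

A 6-joint arm with a two-finger parallel gripper is mounted at the origin on a cart in front of the work surface, level with it; the furniture and walls round the work are solid. World frame = base frame: x ahead of the robot, y to its left, z up, the work surface at z = 0. Lengths are in mm, angles in rad, forces in N, time in s.
With the tool pointing down it reaches from about 300 to 875 mm from the base axis. Payload 6.4 kg.
Tool frame: the origin (TCP) lies at the centre of the arm's flange, where the gripper is bolted on; the fingertips stand 173 mm ahead of it and the grasp point (between the pads) lies 155 mm ahead of it (ctrl.tip_extent is the distance from the TCP to the fingertips, in mm); z points along the fingers, y is the line along which they close (so a half turn about z gives the same grasp; the last joint's range is limited). The gripper opens to 85 mm and grips with 20 to 120 N. Pads are 22 mm wide; open, the fingers measure 114 mm over their backs; the gripper's body (76 mm by 85 mm) begins 54 mm behind the grasp point. The pads swing forward as they close: fully open they stand 13 mm farther back than shut.
Start: joints at [-1.341, 0.181, 1.607, -0, 1.354, -0.206], TCP at [242.746, -521.265, 404.688] pointing down, gripper open.
Joint ranges: [-2.99, 2.99], [-0.89, 2.07], [0.3, 2.58], [-1.14, 4.28], [0, 2.63], [-3.12, 3.12]. Speed limits (rad/s): [2.57, 2.57, 3.01, 3.14, 3.14, 3.14].

## Interface

Orientations are given as a rotation vector (axis times angle).
In Python, from workcell import get_obs, imaging, job, ctrl gives the robot as it stands.
- The arm moves only by the tool apply_moves, never from a script. Its argument "steps" is a list of rows, each an object of numbers: "tx", "ty", "tz": the shift along the tool's x, y, z in m; "spin": the turn about the tool's z in rad; "claw": the opening, from -1 (shut) to 1 (fully open). A call has 1 to 20 rows; each row is the pose to reach, as a shift and turn from the pose commanded when the call began, along the tool's axes at that moment; what a row does not reach only later rows make up. A row lasts 1/10 s, in which the tool goes at most 50 mm and 8.59 degrees, less where a joint would pass 70% of its speed; a pose out of reach is approached as far as the arm can. A call with a gripper value outside its range is refused whole. The fingers move at their own pace and stop on an object; "newtons" is the grip in N (left out, the last holds). Time passes only in rows, so rows that repeat a pose let the fingers close. It gives the time, the measured TCP pose, the force, the opening and the grip force at its end, in the units of the state.
- get_obs(): the state, without advancing time (a new reading comes with each control period).
- imaging.grab_frame(name): name is "scene" or "top"; returns the picture (384x512x3 uint8, red, green, blue); there is no depth.
- imaging.camera_model(name): a dict with "fx", "fy", "cx", "cy" (pixels), "xyz" and "orientation" of the camera in the world. Camera axes: x right, y down, z forward; pixel columns grow to the right and rows downward; lengths in mm; the calibration is good to about 2 mm. A picture is of the moment at which its call begins. camera_model takes no time and is no camera call.
- job.sign_off(): hands the job in; it is judged then, once.
The state is a dict: "time": time; "joint_pos": joint angles; "joint_vel": joint speeds; "joint_efforts": joint torques, N m; "eef_pos": TCP position; "eef_rot": TCP orientation; "force": force on the tool from outside, world axes, zero at the start; "torque": the same for the moment, N m; "opening": opening from 0.0 (shut) to 1.0 (fully open); "finger_force": force on a finger pad.
Only numpy, scipy, OpenCV 4.12 (cv2) and the standard library are available. Lean on these libraries where they do the work, as an engineer would, in place of code of your own. Each camera call takes 0.05 s, during which the arm holds its last target. There are 200 camera calls.

## Task

Check that the scanner turntable runs freely and leave it indexed: with a fingertip against the rubber lugs on its rim, flick the disc anticlockwise (seen from above) so that it spins on by itself and its dark line passes the fixed index plate at least once with nothing touching the disc. On a later pass, brake it by pressing a fingertip on the disc's flat top so that it stops with the outer end of the line facing the index plate, and finish while still pressing it there; once it has been round, do not stop it anywhere else or drag it to the plate. Grasp and lift nothing, keep the dental model standing in the middle of the disc, and leave everything else where it stands.

Things in the scene. Friction and masses are not known exactly. Their poses are not given: they have to be found in the camera images.
- turntable: Fixed grey base, foot 176 mm across; origin on the turning axis at bench height, z up. Its x axis points to the index plate, on the side away from the robot (within 0.5 rad of straight ahead): a dark steel sector just outside the lugs, 120 to 147 mm from the axis, 30 degrees wide (15 each side of x), 60 to 74 mm above the bench, on a bracket 30 mm wide. Nothing else stands out beyond the disc.
- disc: Level aluminium disc, 200 mm across, 18 mm thick, flat top 70 mm above the bench, underside 52 mm; turns freely on the base about the vertical axis. About 0.62 kg (hidden, 0.5 to 0.8). Origin on the axis at its underside; x along the inlaid dark line. A fingertip pressed on the top with a few newtons stops it almost at once.
- lug (a point): Centre of one of the twelve like black rubber lugs, 30 degrees apart, fixed round the disc's rim: round-ended, 12 mm wide, reaching 111 mm from the axis (11 mm beyond the rim), 49 to 69 mm above the bench, gaps about 42 mm. This one is the next lug anticlockwise of the dark line, 15 degrees on; the point is 105 mm from the axis, half-way up.
- spindle (a joint): Angle of the disc in rad, growing anticlockwise seen from above, turn after turn; 0, 6.283, 12.566 ... when the dark line faces the middle of the index plate. Starts at rest between -5.4 and -2.2. Left alone, the disc loses about 7 % of its speed each second and some 0.06 rad/s each second besides (more if light, less if heavy): after a flick to 2 rad/s it runs on for a dozen seconds.
- mark (a point): Dark round dot of 16 mm, flush in the disc's top, at the outer end of the dark line (6 mm wide), 85 mm from the axis; the point is the dot's centre on the top surface.
- index (a point): The fixed point, 85 mm from the axis and level with the disc's top, where the dot stands when it faces the middle of the index plate. The dot faces the plate when it lies within 25 mm of here (17 degrees either way).
- axis_top (a point): Fixed point on the turning axis, level with the disc's top (70 mm above the bench).
- arch: Loose grey dental arch model, horseshoe-shaped, 57 x 66 x 21 mm, about 45 mm from the axis at most, standing in the middle of the disc; it rides round with it by friction. Origin at the centre of its underside.
- pot: Bystander: small capped sample pot, 49 mm across, 52 mm high, standing near the turntable; origin at the centre of its underside.
- ring: Bystander: steel setting ring, 52 mm across, 16 mm high, lying flat near the turntable; origin at the centre of its underside.
- block: Bystander: ground steel block with holes, 40 x 50 x 25 mm; origin at the centre of its underside.
- tub: Bystander: tub with a screw lid, 67 mm across, 48 mm high; origin at the centre of its underside.
- probe: Bystander: hand probe, 125 mm long, 29 mm wide, 16 mm high, lying on the bench; origin at the centre of its underside.
- model: Bystander: second dental arch model, 57 x 66 x 21 mm, on the bench; origin at the centre of its underside.
Not all that is in view belongs to the job. What is shaped like the arch but purple or red is not meant.

How it is judged:
By the outcome, as a careful person would: the job done as asked, in the order asked, and still so for the second after the job is handed in, while the arm keeps its last pose, push and grip.
It also fails if it takes over 58 s, if anything falls off the work surface, if the arm or the gripper's body presses on something with over 40 N, if the wrist force passes 120 N, or if a joint passes its speed limit or range.

## Working session

There is one attempt and no reset: what is moved stays moved. The work goes in short steps, Python scripts to look and compute and a tool call to move; the robot and the scene stay as the last step left them, time stands still between calls to the robot, and variables do not carry over. Pictures are saved under pics/ and viewed, at most 10 in all, crops included, and the job is handed in when it is done.

Besides the shell and the picture viewer there is one more tool, called after ">>>" in YAML: its name, and indented under it one key for each argument. apply_moves: Moves the arm, as the interface text tells. Its arguments: {"type":"object","properties":{"steps":{"type":"array"},"newtons":{"type":"number"}},"required":["steps"]}

```bash
mkdir -p pics
python3 - <<'E'
from workcell import get_obs, imaging, job, ctrl
import cv2
for n in ("scene","top"):
    im=imaging.grab_frame(n); cv2.imwrite(f"pics/{n}0.png",im[:,:,::-1]); print(imaging.camera_model(n))
o=get_obs(); print(o["time"],o["eef_pos"],o["eef_rot"],o["force"],o["opening"],ctrl.tip_extent)
E
```

```text
{'fx': 384.72066567920785, 'fy': 384.72066567920785, 'cx': 250.61934728685839, 'cy': 192.84105684739308, 'xyz': array([178.74570009, 612.30887177, 918.26670369]), 'orientation': array([-0.85752236,  2.63921586, -0.9773304 ])}
{'fx': 488.8860103986671, 'fy': 488.8860103986671, 'cx': 263.39621870845554, 'cy': 188.66478862839168, 'xyz': array([ 354.31525714,   24.12358924, 1433.88737605]), 'orientation': array([-2.13922328,  2.14976748, -0.16313349])}
0.1 [ 242.68701122 -521.03039506  403.87213678] [-3.06575140e+00 -6.78802821e-01  2.24440273e-06] [0.0619338  0.169945   0.11046853] 0.9917548166804029 173.4
```

View pics/top0.png

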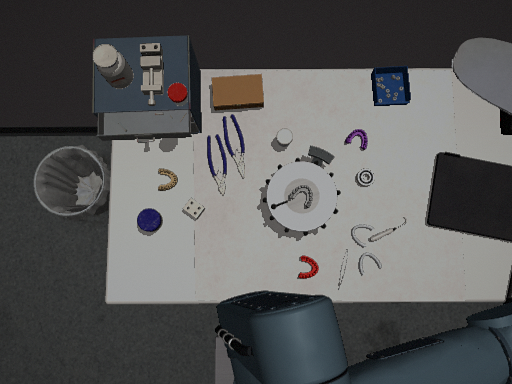

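View pics/scene0.png

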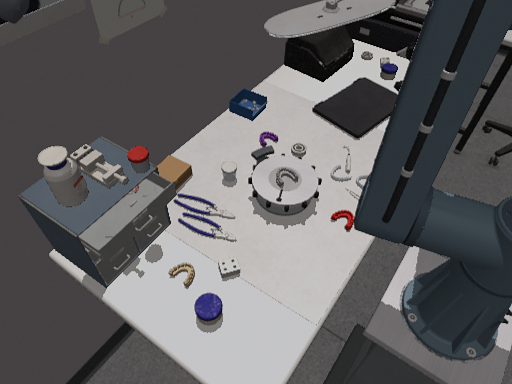

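The top view shows the turntable at about (302,197), the index plate at about (320,154) and the dark dot at about (274,206). The grey arch is on the disc at (302,196). The pot is at (285,136), the ring at (365,178), and the purple (357,139) and red (308,267) arches are decoys. Next I measure these and check one crop.

```bash
cat > h.py <<'E'
import numpy as np, cv2
from scipy.spatial.transform import Rotation as R
from workcell import get_obs, imaging, job, ctrl
def ray(n,u,v,z):
    m=imaging.camera_model(n); M=R.from_rotvec(m["orientation"]).as_matrix()
    d=M@np.array([(u-m["cx"])/m["fx"],(v-m["cy"])/m["fy"],1]); c=m["xyz"]
    return c+d*(z-c[2])/d[2]
def pix(n,p):
    m=imaging.camera_model(n); M=R.from_rotvec(m["orientation"]).as_matrix()
    q=M.T@(np.asarray(p,float)-m["xyz"]); return np.array([m["fx"]*q[0]/q[2]+m["cx"],m["fy"]*q[1]/q[2]+m["cy"]])
E
python3 - <<'E'
from h import *
im=cv2.imread("pics/top0.png"); hsv=cv2.cvtColor(im,cv2.COLOR_BGR2HSV)
c=ray("top",302,197,70);
# disc top: bright, low-sat, within gaps; fit by lug-dark blobs
x0,y0=250,140; crop=im[y0:250,x0:355]
cv2.imwrite("pics/crop.png",cv2.resize(crop,None,fx=5,fy=5,interpolation=cv2.INTER_CUBIC))
g=cv2.cvtColor(im,cv2.COLOR_BGR2GRAY)
m=np.uint8(g<60)*255; m[:140]=0;m[250:]=0;m[:,:250]=0;m[:,355:]=0
n,l,s,ce=cv2.connectedComponentsWithStats(m)
for i in range(1,n):
    if s[i,4]>3: print(s[i],ce[i].round(1),ray("top",*ce[i],68).round(0)[:2])
E
```

```text
[277 141  12   6  20] [282.8 144.2] [689. -35.]
[345 140   6   4  15] [347.  141.2] [ 697. -220.]
[308 154  21  12  95] [317.3 160. ] [ 642. -133.]
[295 158   5   4  11] [296.9 159.5] [644. -75.]
[278 165   4   4  11] [279.2 166.5] [624. -24.]
[329 173   4   4  11] [330.8 174.2] [ 601. -171.]
[266 180   4   5  15] [267.4 181.6] [581.   9.]
[301 186   4   2   5] [302.2 186.8] [565. -89.]
[306 187   5  10  16] [308.4 191.4] [ 552. -106.]
[299 191   3   2   4] [300.  191.5] [552. -83.]
[303 191   4   9  10] [305.1 194.7] [543. -97.]
[337 191   3   4  11] [337.9 192.4] [ 549. -190.]
[289 196   4   3   6] [290.  197.5] [535. -54.]
[263 198   4   5  18] [264.6 199.8] [529.  18.]
[309 198   2   3   4] [309.2 199.2] [ 530. -108.]
[271 201  17   8  37] [277.2 204.7] [515. -18.]
[304 204   5   4   9] [305.9 205.8] [511. -98.]
[333 209   5   5  16] [335.1 211. ] [ 496. -180.]
[270 215   5   5  17] [271.5 217.5] [479.  -2.]
[321 224   5   4  12] [323.3 225.8] [ 455. -146.]
[284 228   5   5  17] [286.2 229.8] [444. -42.]
[303 232   5   4  15] [304.9 233.1] [435. -94.]
```

View pics/crop.png

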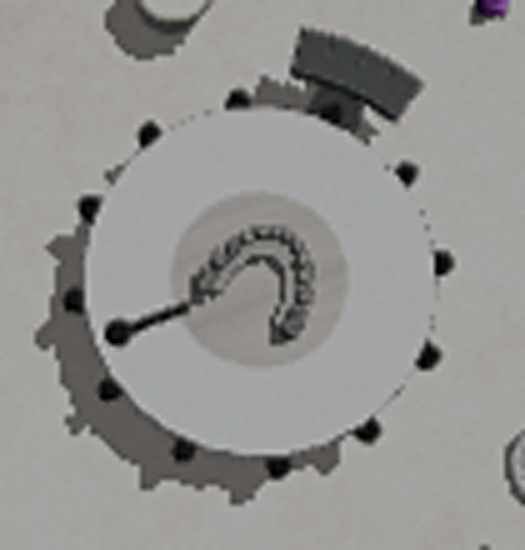

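The crop confirms the choice. The grey arch stands in the middle of the disc, the dot is at crop (118,332), px (273.6,206.4), and the plate is at crop (355,73), px (321,154.6). The twelve lugs are clear of each other. Things that could be mistaken:
- The red arch (308,267), purple arch (357,139), tan model (167,179) and grey arches (361,235) and (370,264) all resemble the arch.
- The lug shadows at the lower left could pass for lugs.

Run:
```python
from h import *
from scipy.optimize import least_squares
px=[(296.9,159.5),(279.2,166.5),(330.8,174.2),(267.4,181.6),(337.9,192.4),(264.6,199.8),(335.1,211),(271.5,217.5),(323.3,225.8),(286.2,229.8),(304.9,233.1)]
P=np.array([ray("top",u,v,67)[:2] for u,v in px])
f=least_squares(lambda p:np.hypot(*(P-p[:2]).T)-p[2],[540,-88,105]).x
a=np.degrees(np.arctan2(*(P-f[:2]).T[::-1]))%360
print("centre,r",f.round(1)); print(sorted(a.round(1)), "phase",(sorted(a%30)))
for n,u,v,z in(("dot",273.6,206.4,70),("plate",321,154.6,74),("pot",285,136,52),("ring",365,178,16),("red",308,267,21)):
    p=ray("top",u,v,z)[:2]-f[:2]; print(n,(p+f[:2]).round(0),np.hypot(*p).round(1),(np.degrees(np.arctan2(p[1],p[0]))%360).round(1))
print(pix("scene",[*f[:2],70]))
o=get_obs(); M=R.from_rotvec(o["eef_rot"]).as_matrix(); print(o["eef_pos"],M.round(3))
# move to staging: tip radius 117 angle 167 etc
```

```text
centre,r [539.7 -86.  104.5]
[np.float64(5.9), np.float64(36.0), np.float64(66.7), np.float64(96.0), np.float64(125.8), np.float64(155.4), np.float64(184.6), np.float64(215.3), np.float64(245.2), np.float64(275.1), np.float64(305.9)] phase [np.float64(4.551517301453771), np.float64(5.085353817150235), np.float64(5.230634976761678), np.float64(5.325505942916891), np.float64(5.426232261075484), np.float64(5.800869781570256), np.float64(5.872702535832256), np.float64(5.935664671263567), np.float64(5.979794563186999), np.float64(6.032400211383383), np.float64(6.683139238281356)]
dot [510.  -8.] 84.0 110.9
plate [ 657. -143.] 130.4 333.8
pot [717. -43.] 182.8 13.7
ring [ 599. -279.] 201.4 287.0
red [ 341. -105.] 199.8 185.6
[284.90130091 178.85554076]
[ 242.68701122 -521.03039506  403.87213678] [[ 0.907  0.422 -0.   ]
 [ 0.422 -0.907  0.002]
 [ 0.    -0.002 -1.   ]]
```

>>> apply_moves:
  steps:
    - {"tx": 0.385,"ty": -0.301,"tz": 0.05,"spin": -1.135,"claw": -1}
    - {"tx": 0.385,"ty": -0.301,"tz": 0.05,"spin": -1.135,"claw": -1}
    - {"tx": 0.385,"ty": -0.301,"tz": 0.05,"spin": -1.135,"claw": -1}
    - {"tx": 0.385,"ty": -0.301,"tz": 0.05,"spin": -1.135,"claw": -1}
    - {"tx": 0.385,"ty": -0.301,"tz": 0.05,"spin": -1.135,"claw": -1}
    - {"tx": 0.385,"ty": -0.301,"tz": 0.05,"spin": -1.135,"claw": -1}
    - {"tx": 0.385,"ty": -0.301,"tz": 0.05,"spin": -1.135,"claw": -1}
    - {"tx": 0.385,"ty": -0.301,"tz": 0.05,"spin": -1.135,"claw": -1}
    - {"tx": 0.385,"ty": -0.301,"tz": 0.05,"spin": -1.135,"claw": -1}
    - {"tx": 0.385,"ty": -0.301,"tz": 0.05,"spin": -1.135,"claw": -1}
    - {"tx": 0.385,"ty": -0.301,"tz": 0.13,"spin": -1.135,"claw": -1}
    - {"tx": 0.385,"ty": -0.301,"tz": 0.13,"spin": -1.135,"claw": -1}
    - {"tx": 0.385,"ty": -0.301,"tz": 0.13,"spin": -1.135,"claw": -1}
    - {"tx": 0.385,"ty": -0.301,"tz": 0.13,"spin": -1.135,"claw": -1}
    - {"tx": 0.385,"ty": -0.301,"tz": 0.13,"spin": -1.135,"claw": -1}

```text
time: 1.6
eef_pos: [465.5, -86.6, 276.5]
eef_rot: [2.22, 2.219, 0.002]
force: [1.1, 0.6, -0.1]
opening: 0.001
finger_force: 0.0
```

Run:
```python
from h import *
im=imaging.grab_frame("scene"); cv2.imwrite("pics/s1.png",cv2.resize(im[60:300,150:450,::-1],None,fx=2,fy=2))
o=get_obs(); print(o["time"],o["eef_pos"],R.from_rotvec(o["eef_rot"]).as_matrix().round(3),o["force"],o["opening"])
```

```text
1.65 [465.54095481 -86.64232416 276.70153654] [[ 0.001  1.     0.003]
 [ 1.    -0.001 -0.001]
 [-0.001  0.003 -1.   ]] [-0.03797496  0.02928734  0.4335855 ] 0.003811718743650872
```

View pics/s1.png

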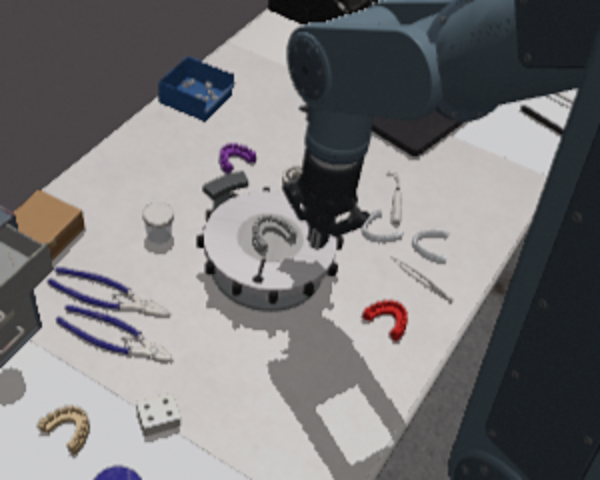

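>>> apply_moves:
  steps:
    - {"tz": 0.02,"claw": -1}
    - {"tz": 0.027,"claw": -1}
    - {"tz": 0.029,"claw": -1}
    - {"tz": 0.031,"claw": -1}
    - {"tz": 0.033,"claw": -1}
    - {"tz": 0.033,"claw": -1}
    - {"tz": 0.033,"claw": -1}

```text
invalid input at $.steps[0]: expected keys tx, ty, tz, spin, claw
```

>>> apply_moves:
  steps:
    - {"tx": 0,"ty": 0,"tz": 0.02,"spin": 0,"claw": -1}
    - {"tx": 0,"ty": 0,"tz": 0.027,"spin": 0,"claw": -1}
    - {"tx": 0,"ty": 0,"tz": 0.029,"spin": 0,"claw": -1}
    - {"tx": 0,"ty": 0,"tz": 0.031,"spin": 0,"claw": -1}
    - {"tx": 0,"ty": 0,"tz": 0.033,"spin": 0,"claw": -1}
    - {"tx": 0,"ty": 0,"tz": 0.033,"spin": 0,"claw": -1}
    - {"tx": 0,"ty": 0,"tz": 0.033,"spin": 0,"claw": -1}

```text
time: 2.35
eef_pos: [465.2, -86.3, 243.4]
eef_rot: [2.22, 2.221, -0.0]
force: [-5.1, 0.7, 10.5]
opening: 0.003
finger_force: 5.6
```

>>> apply_moves:
  steps:
    - {"tx": 0,"ty": 0,"tz": -0.025,"spin": 0,"claw": -1}
    - {"tx": 0.0175,"ty": -0.06,"tz": -0.025,"spin": 0,"claw": -1}
    - {"tx": 0.0175,"ty": -0.06,"tz": -0.025,"spin": 0,"claw": -1}
    - {"tx": 0.0175,"ty": -0.06,"tz": 0.011,"spin": 0,"claw": -1}
    - {"tx": 0.0175,"ty": -0.06,"tz": 0.011,"spin": 0,"claw": -1}
    - {"tx": 0.0175,"ty": -0.05,"tz": 0.011,"spin": 0,"claw": -1}
    - {"tx": 0.0175,"ty": -0.043,"tz": 0.011,"spin": 0,"claw": -1}
    - {"tx": 0.0175,"ty": -0.043,"tz": 0.011,"spin": 0,"claw": -1}

```text
time: 3.15
eef_pos: [423.8, -69.0, 232.1]
eef_rot: [2.219, 2.22, 0.002]
force: [0.2, 0.5, -0.4]
opening: 0.002
finger_force: 0.0
```

Run:
```python
from h import *
im=imaging.grab_frame("scene"); cv2.imwrite("pics/s2.png",cv2.resize(im[130:240,220:360,::-1],None,fx=5,fy=5,interpolation=cv2.INTER_CUBIC))
o=get_obs(); print(o["time"],o["eef_pos"],o["force"])
```

```text
3.2 [423.07739901 -68.73589203 231.74667464] [ 0.01810557  0.73873799 -1.00481541]
```

View pics/s2.png

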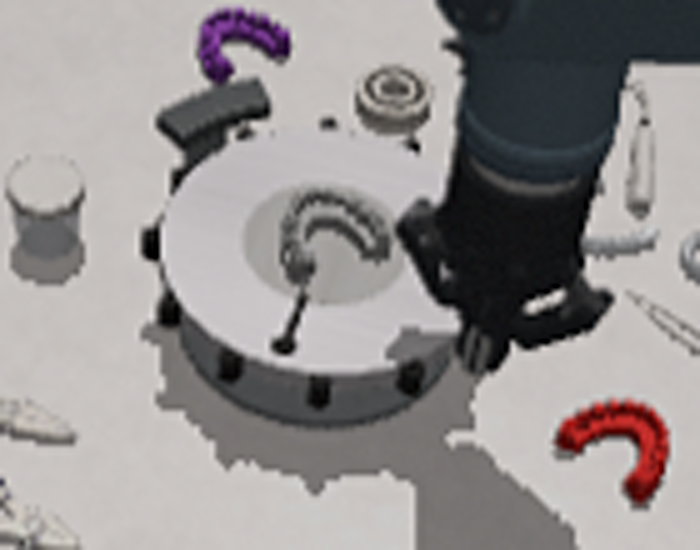

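The fingertip is outside the rim at crop (480,345), between two lugs, and the dot is at crop (285,346). I'll creep in towards the rim to find the radial clearance.

>>> apply_moves:
  steps:
    - {"tx": 0,"ty": 0.002,"tz": 0,"spin": 0,"claw": -1}
    - {"tx": 0,"ty": 0.004,"tz": 0,"spin": 0,"claw": -1}
    - {"tx": 0,"ty": 0.004,"tz": 0,"spin": 0,"claw": -1}

```text
time: 3.5
eef_pos: [425.9, -68.4, 230.9]
eef_rot: [2.221, 2.221, 0.0]
force: [-0.6, -0.3, -0.0]
opening: 0.0
finger_force: 0.0
```

>>> apply_moves:
  steps:
    - {"tx": 0,"ty": 0.002,"tz": 0,"spin": 0,"claw": -1}
    - {"tx": 0,"ty": 0.004,"tz": 0,"spin": 0,"claw": -1}
    - {"tx": 0,"ty": 0.004,"tz": 0,"spin": 0,"claw": -1}

```text
time: 3.8
eef_pos: [429.5, -68.2, 230.5]
eef_rot: [-2.22, -2.221, 0.001]
force: [-1.4, 0.5, 1.6]
opening: -0.0
finger_force: 0.9
```

>>> apply_moves:
  steps:
    - {"tx": -0.001,"ty": -0.005,"tz": 0,"spin": 0,"claw": -1}
    - {"tx": -0.0075,"ty": -0.005,"tz": 0,"spin": 0,"claw": -1}
    - {"tx": -0.0175,"ty": -0.005,"tz": 0,"spin": -0.03,"claw": -1}
    - {"tx": -0.0335,"ty": -0.005,"tz": 0,"spin": -0.14,"claw": -1}
    - {"tx": -0.055,"ty": 0,"tz": 0,"spin": -0.28,"claw": -1}
    - {"tx": -0.079,"ty": 0.011,"tz": 0,"spin": -0.42,"claw": -1}
    - {"tx": -0.101,"ty": 0.0275,"tz": 0,"spin": -0.56,"claw": -1}
    - {"tx": -0.13,"ty": 0.029,"tz": 0,"spin": -0.56,"claw": -1}
    - {"tx": -0.157,"ty": 0.021,"tz": 0,"spin": -0.56,"claw": -1}
    - {"tx": -0.157,"ty": 0.021,"tz": -0.03,"spin": -0.56,"claw": -1}

```text
time: 4.8
eef_pos: [448.8, -227.7, 257.9]
eef_rot: [-1.522, -2.741, -0.001]
force: [-0.6, 0.1, -0.9]
opening: -0.0
finger_force: 0.0
```

```bash
cat >> h.py <<'E'
C=np.array([539.7,-86.0]); PL=333.8
def snap(tag):
    t=get_obs()["time"]; im=imaging.grab_frame("scene"); cv2.imwrite(f"pics/{tag}.png",im[:,:,::-1])
    # warp the disc's top plane to a metric view: 1 px = 1 mm, centred on the axis, x up, y left
    w=[(-110,-110),(-110,110),(110,110),(110,-110)]
    s=np.float32([pix("scene",[C[0]+a,C[1]+b,70]) for a,b in w]); d=np.float32([(120-b,120-a) for a,b in w])
    g=cv2.cvtColor(cv2.warpPerspective(im,cv2.getPerspectiveTransform(s,d),(240,240)),cv2.COLOR_RGB2GRAY)
    cv2.imwrite(f"pics/{tag}_w.png",g)
    th=np.radians(np.arange(0,360)); prof=np.mean([g[(120-r*np.cos(th)).round().astype(int),(120-r*np.sin(th)).round().astype(int)] for r in range(79,91,2)],0)
    prof=np.convolve(np.r_[prof[-4:],prof,prof[:4]],np.ones(9)/9,"valid")
    k=np.argsort(prof)[:1]; return t,int(k[0]),prof
E
python3 - <<'E'
from h import *
for i in range(3):
    t,k,p=snap(f"f{i}"); q=np.where(p<100)[0]; print(t,k,p[k].round(),(k-PL+180)%360-180, q.tolist())
print(get_obs()["eef_pos"],get_obs()["force"])
E
```

```text
4.8 205 65.0 -128.8 [202, 203, 204, 205, 206, 207, 208]
4.85 212 72.0 -121.80000000000001 [210, 211, 212, 213, 214, 215]
4.9 220 67.0 -113.80000000000001 [217, 218, 219, 220, 221, 222, 223]
[ 451.14707264 -226.83159092  262.32055953] [-1.06772105 -0.43188051 -0.57158089]
```

>>> apply_moves:
  steps:
    - {"tx": 0.03,"ty": 0.023,"tz": -0.01,"spin": 0.14,"claw": -1}
    - {"tx": 0.06,"ty": 0.046,"tz": -0.01,"spin": 0.28,"claw": -1}
    - {"tx": 0.09,"ty": 0.07,"tz": -0.01,"spin": 0.42,"claw": -1}
    - {"tx": 0.111,"ty": 0.086,"tz": -0.01,"spin": 0.56,"claw": -1}
    - {"tx": 0.111,"ty": 0.086,"tz": 0,"spin": 0.56,"claw": -1}
    - {"tx": 0.111,"ty": 0.086,"tz": 0.008,"spin": 0.56,"claw": -1}
    - {"tx": 0.111,"ty": 0.086,"tz": 0.008,"spin": 0.56,"claw": -1}

```text
time: 5.65
eef_pos: [463.9, -85.9, 250.9]
eef_rot: [-2.218, -2.221, 0.002]
force: [0.5, 0.2, 0.6]
opening: -0.0
finger_force: 0.0
```

Run:
```python
from h import *
for i in range(3):
    t,k,p=snap(f"g{i}"); q=np.where(p<100)[0]; print(t,k,p[k].round(),(k-PL+180)%360-180, q.tolist())
o=get_obs();print(o["eef_pos"],R.from_rotvec(o["eef_rot"]).as_matrix()[0].round(3),o["force"])
```

```text
5.65 242 18.0 -91.80000000000001 [189, 190, 191, 192, 193, 194, 195, 196, 197, 198, 199, 200, 201, 202, 203, 204, 205, 206, 207, 208, 209, 210, 211, 212, 213, 214, 215, 216, 217, 218, 219, 220, 221, 222, 223, 224, 225, 226, 227, 228, 229, 230, 231, 232, 233, 234, 235, 236, 237, 238, 239, 240, 241, 242, 243, 244, 245, 246, 247, 248, 249, 250, 251, 252, 253, 254, 255, 256, 257, 258, 259, 260, 261, 262, 263, 264, 265, 266, 267, 268, 269, 270, 271, 272, 273, 274, 275, 276, 277, 278, 279, 280, 281, 282, 283, 284, 285, 286, 287, 288, 289, 321, 322, 323, 324, 325]
5.7 238 18.0 -95.80000000000001 [191, 192, 193, 194, 195, 196, 197, 198, 199, 200, 201, 202, 203, 204, 205, 206, 207, 208, 209, 210, 211, 212, 213, 214, 215, 216, 217, 218, 219, 220, 221, 222, 223, 224, 225, 226, 227, 228, 229, 230, 231, 232, 233, 234, 235, 236, 237, 238, 239, 240, 241, 242, 243, 244, 245, 246, 247, 248, 249, 250, 251, 252, 253, 254, 255, 256, 257, 258, 259, 260, 261, 262, 263, 264, 265, 266, 267, 268, 269, 270, 271, 272, 273, 274, 275, 276, 277, 278, 279, 280, 281, 282, 283, 284, 285, 286, 287, 288, 289, 328, 329, 330, 331, 332]
5.75 235 19.0 -98.80000000000001 [194, 195, 196, 197, 198, 199, 200, 201, 202, 203, 204, 205, 206, 207, 208, 209, 210, 211, 212, 213, 214, 215, 216, 217, 218, 219, 220, 221, 222, 223, 224, 225, 226, 227, 228, 229, 230, 231, 232, 233, 234, 235, 236, 237, 238, 239, 240, 241, 242, 243, 244, 245, 246, 247, 248, 249, 250, 251, 252, 253, 254, 255, 256, 257, 258, 259, 260, 261, 262, 263, 264, 265, 266, 267, 268, 269, 270, 271, 272, 273, 274, 275, 276, 277, 278, 279, 280, 281, 282, 283, 284, 285, 286, 287, 288, 289, 290, 334, 335, 336, 337, 338, 339]
[464.56819971 -86.53215619 252.47809527] [ 0.001  1.    -0.   ] [ 0.79158864 -1.34098963 -0.40244242]
```

View pics/g2.png

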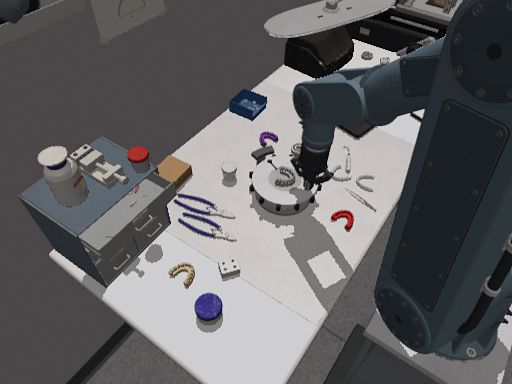

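The dot was at about 323°, 330° and 336.5° in the three frames, so it passed the plate (333.8°) at t≈5.73 with the finger clear, at about 2.3 rad/s. I'll let it run another turn and brake on the slower pass after that.

>>> apply_moves:
  steps:
    - {"tx": 0,"ty": 0,"tz": 0,"spin": 0,"claw": -1}
    - {"tx": 0,"ty": 0,"tz": 0,"spin": 0,"claw": -1}
    - {"tx": 0,"ty": 0,"tz": 0,"spin": 0,"claw": -1}
    - {"tx": 0,"ty": 0,"tz": 0,"spin": 0,"claw": -1}
    - {"tx": 0,"ty": 0,"tz": 0,"spin": 0,"claw": -1}
    - {"tx": 0,"ty": 0,"tz": 0,"spin": 0,"claw": -1}
    - {"tx": 0,"ty": 0,"tz": 0,"spin": 0,"claw": -1}
    - {"tx": 0,"ty": 0,"tz": 0,"spin": 0,"claw": -1}
    - {"tx": 0,"ty": 0,"tz": 0,"spin": 0,"claw": -1}
    - {"tx": 0,"ty": 0,"tz": 0,"spin": 0,"claw": -1}
    - {"tx": 0,"ty": 0,"tz": 0,"spin": 0,"claw": -1}
    - {"tx": 0,"ty": 0,"tz": 0,"spin": 0,"claw": -1}
    - {"tx": 0,"ty": 0,"tz": 0,"spin": 0,"claw": -1}
    - {"tx": 0,"ty": 0,"tz": 0,"spin": 0,"claw": -1}
    - {"tx": 0,"ty": 0,"tz": 0,"spin": 0,"claw": -1}
    - {"tx": 0,"ty": 0,"tz": 0,"spin": 0,"claw": -1}
    - {"tx": 0,"ty": 0,"tz": 0,"spin": 0,"claw": -1}
    - {"tx": 0,"ty": 0,"tz": 0,"spin": 0,"claw": -1}
    - {"tx": 0,"ty": 0,"tz": 0,"spin": 0,"claw": -1}
    - {"tx": 0,"ty": 0,"tz": 0,"spin": 0,"claw": -1}

```text
time: 7.8
eef_pos: [464.6, -85.6, 252.7]
eef_rot: [2.221, 2.221, -0.0]
force: [1.1, 0.7, 0.7]
opening: 0.001
finger_force: 0.0
```

Run:
```python
from h import *
t,k,p=snap("h0"); p=p.copy(); p[180:300]=255; print(t,np.where(p<100)[0])
```

```text
7.8 []
```

>>> apply_moves:
  steps:
    - {"tx": 0,"ty": 0,"tz": 0,"spin": 0,"claw": -1}
    - {"tx": 0,"ty": 0,"tz": 0,"spin": 0,"claw": -1}
    - {"tx": 0,"ty": 0,"tz": 0,"spin": 0,"claw": -1}
    - {"tx": 0,"ty": 0,"tz": 0,"spin": 0,"claw": -1}
    - {"tx": 0,"ty": 0,"tz": 0,"spin": 0,"claw": -1}
    - {"tx": 0,"ty": 0,"tz": 0,"spin": 0,"claw": -1}
    - {"tx": 0,"ty": 0,"tz": 0,"spin": 0,"claw": -1}
    - {"tx": 0,"ty": 0,"tz": 0,"spin": 0,"claw": -1}
    - {"tx": 0,"ty": 0,"tz": 0,"spin": 0,"claw": -1}
    - {"tx": 0,"ty": 0,"tz": 0,"spin": 0,"claw": -1}
    - {"tx": 0,"ty": 0,"tz": 0,"spin": 0,"claw": -1}
    - {"tx": 0,"ty": 0,"tz": 0,"spin": 0,"claw": -1}
    - {"tx": 0,"ty": 0,"tz": 0,"spin": 0,"claw": -1}
    - {"tx": 0,"ty": 0,"tz": 0,"spin": 0,"claw": -1}
    - {"tx": 0,"ty": 0,"tz": 0,"spin": 0,"claw": -1}
    - {"tx": 0,"ty": 0,"tz": 0,"spin": 0,"claw": -1}
    - {"tx": 0,"ty": 0,"tz": 0,"spin": 0,"claw": -1}
    - {"tx": 0,"ty": 0,"tz": 0,"spin": 0,"claw": -1}
    - {"tx": 0,"ty": 0,"tz": 0,"spin": 0,"claw": -1}
    - {"tx": 0,"ty": 0,"tz": 0,"spin": 0,"claw": -1}

```text
time: 9.85
eef_pos: [464.6, -85.6, 252.7]
eef_rot: [2.221, 2.221, 0.0]
force: [-0.4, -0.2, 0.9]
opening: 0.002
finger_force: 0.0
```

Run:
```python
from h import *
t,k,p=snap("h1"); p=p.copy(); p[180:300]=255; print(t,np.where(p<100)[0],get_obs()["eef_pos"],get_obs()["force"])
```

```text
9.85 [70 71 72 73 74 75 76] [464.62732082 -85.65489356 252.71713792] [-0.46072808 -0.60854397  0.50838556]
```

>>> apply_moves:
  steps:
    - {"tx": 0,"ty": 0,"tz": 0.002,"spin": 0,"claw": -1}
    - {"tx": 0,"ty": 0,"tz": 0.004,"spin": 0,"claw": -1}
    - {"tx": 0,"ty": 0,"tz": 0.005,"spin": 0,"claw": -1}
    - {"tx": 0,"ty": 0,"tz": 0.005,"spin": 0,"claw": -1}
    - {"tx": 0,"ty": 0,"tz": 0.005,"spin": 0,"claw": -1}
    - {"tx": 0,"ty": 0,"tz": 0.005,"spin": 0,"claw": -1}
    - {"tx": 0,"ty": 0,"tz": 0.005,"spin": 0,"claw": -1}
    - {"tx": 0,"ty": 0,"tz": 0.005,"spin": 0,"claw": -1}

```text
time: 10.7
eef_pos: [464.6, -85.7, 247.7]
eef_rot: [2.221, 2.221, 0.0]
force: [-0.2, -0.3, 0.3]
opening: -0.003
finger_force: 0.0
```

Run:
```python
from h import *
t,k,p=snap("h2"); p=p.copy(); p[180:300]=255; print(t,np.where(p<100)[0],get_obs()["eef_pos"],get_obs()["force"])
```

```text
10.7 [145 146 147 148 149 150 151 152 153 154 155] [464.61908938 -85.64620973 247.7410649 ] [-0.09373508 -0.26617495  0.2980179 ]
```

>>> apply_moves:
  steps:
    - {"tx": 0,"ty": 0,"tz": 0,"spin": 0,"claw": -1}
    - {"tx": 0,"ty": 0,"tz": 0,"spin": 0,"claw": -1}
    - {"tx": 0,"ty": 0,"tz": 0,"spin": 0,"claw": -1}
    - {"tx": 0,"ty": 0,"tz": 0,"spin": 0,"claw": -1}
    - {"tx": 0,"ty": 0,"tz": 0,"spin": 0,"claw": -1}
    - {"tx": 0,"ty": 0,"tz": 0,"spin": 0,"claw": -1}
    - {"tx": 0,"ty": 0,"tz": 0,"spin": 0,"claw": -1}
    - {"tx": 0,"ty": 0,"tz": 0,"spin": 0,"claw": -1}
    - {"tx": 0,"ty": 0,"tz": 0,"spin": 0,"claw": -1}
    - {"tx": 0,"ty": 0,"tz": 0,"spin": 0,"claw": -1}
    - {"tx": 0,"ty": 0,"tz": 0,"spin": 0,"claw": -1}
    - {"tx": 0,"ty": 0,"tz": 0,"spin": 0,"claw": -1}
    - {"tx": 0,"ty": 0,"tz": 0,"spin": 0,"claw": -1}
    - {"tx": 0,"ty": 0,"tz": 0,"spin": 0,"claw": -1}
    - {"tx": 0,"ty": 0,"tz": 0,"spin": 0,"claw": -1}
    - {"tx": 0,"ty": 0,"tz": 0,"spin": 0,"claw": -1}
    - {"tx": 0,"ty": 0,"tz": 0,"spin": 0,"claw": -1}
    - {"tx": 0,"ty": 0,"tz": 0,"spin": 0,"claw": -1}
    - {"tx": 0,"ty": 0,"tz": 0,"spin": 0,"claw": -1}

```text
time: 12.65
eef_pos: [464.6, -85.7, 247.7]
eef_rot: [-2.221, -2.221, -0.0]
force: [-1.6, 0.3, 0.3]
opening: 0.001
finger_force: 0.0
```

Run:
```python
from h import *
t,k,p=snap("h3"); p=p.copy(); p[180:285]=255; print(t,np.where(p<100)[0])
```

```text
12.65 [178 179 285 286 287 288 289 290 291 292 293 294 295]
```

>>> apply_moves:
  steps:
    - {"tx": 0,"ty": 0,"tz": 0,"spin": 0,"claw": -1}

```text
time: 12.8
eef_pos: [464.6, -85.6, 247.7]
eef_rot: [2.221, 2.221, 0.0]
force: [-0.4, -0.4, -0.7]
opening: 0.001
finger_force: 0.0
```

Run:
```python
from h import *
t,k,p=snap("h4"); p=p.copy(); p[180:285]=255; print(t,np.where(p<100)[0])
```

```text
12.8 [179 285 286 287 288 301 302 303 304 305]
```

>>> apply_moves:
  steps:
    - {"tx": 0,"ty": 0,"tz": 0,"spin": 0,"claw": -1}
    - {"tx": 0,"ty": 0,"tz": 0,"spin": 0,"claw": -1}
    - {"tx": 0,"ty": 0,"tz": 0.0025,"spin": 0,"claw": -1}
    - {"tx": 0,"ty": 0,"tz": 0.0065,"spin": 0,"claw": -1}
    - {"tx": 0,"ty": 0,"tz": 0.0065,"spin": 0,"claw": -1}
    - {"tx": 0,"ty": 0,"tz": 0.0065,"spin": 0,"claw": -1}
    - {"tx": 0,"ty": 0,"tz": 0.0065,"spin": 0,"claw": -1}
    - {"tx": 0,"ty": 0,"tz": 0.0065,"spin": 0,"claw": -1}

```text
time: 13.65
eef_pos: [465.0, -86.1, 243.3]
eef_rot: [2.22, 2.221, -0.001]
force: [-9.1, 0.4, 24.0]
opening: 0.003
finger_force: 12.0
```

Run:
```python
from h import *
for i in range(2):
    t,k,p=snap(f"k{i}"); p=p.copy(); p[180:285]=255; print(t,np.where(p<100)[0])
    im=cv2.imread(f"pics/k{i}.png")
print(get_obs()["eef_pos"],get_obs()["force"])
cv2.imwrite("pics/k_crop.png",cv2.resize(im[130:240,220:360],None,fx=5,fy=5,interpolation=cv2.INTER_CUBIC))
```

```text
13.65 [177 178 179 285 286 326 327 328 329 330]
13.7 [177 178 179 285 286 326 327 328 329]
[465.01850112 -86.13854374 243.31014609] [-9.33833965 -0.31432022 24.5506576 ]
```

View pics/k_crop.png

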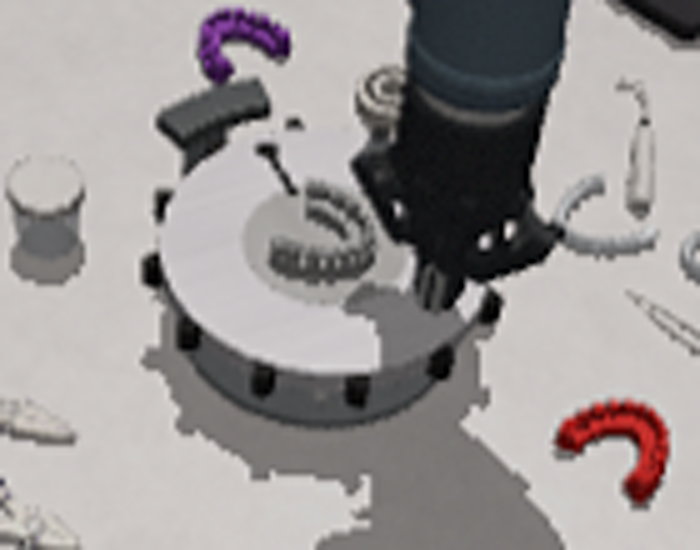

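The disc is stopped with the dot at crop (267,150), next to the plate at crop (213,100). The arch still stands in the middle. I'll check the plate angle from this view, then hand in.

Run:
```python
from h import *
for n,u,v,z in(("dot",267,150,70),("plate",214,100,74)):
    p=ray("scene",220+u/5,130+v/5,z)[:2]-C; print(n,np.hypot(*p).round(1),(np.degrees(np.arctan2(p[1],p[0]))%360).round(1))
```

```text
dot 85.4 327.3
plate 136.0 333.7
```

The dot is 6° off the plate's middle, about 9 mm against the 25 mm allowed.

```bash
python3 -c "
from workcell import job
print(job.sign_off())"
```

```text
the job is handed in; nothing more can be done
None
```

The disc was flicked to about 2.5 rad/s and its line passed the index plate with nothing touching it; two passes later I braked it with a fingertip about 6° (9 mm) short of the plate's middle, and handed in at about 14 s still pressing with about 24 N.

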